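# Reset the tripped breaker of the studio power box

## Task

The breaker in the green power box has tripped and its lever stands in the middle. Swing the clear flap right up, reset the breaker by pushing its lever fully OFF (down the slope, towards the front of the box) and then throw it fully ON (up the slope), and shut the flap again. Leave the other things on the bench where they are.

Things in the scene. Friction and masses are not known exactly. Their poses are not given: they have to be found in the camera images.
- power_box: Green sheet-steel power box, fixed on the bench, 212 mm deep (x), 200 wide (y), 171 high at the back, 78 at the front. Origin: on the table under the lever's pivot; box from x = -112 (front) to +100 mm (back). x points from front to back (yaw 0: front faces the robot), z up. Its front part is an open bay 188 mm wide with a floor sloping 30 degrees, rising to the back, covered by the flap.
- lever_pivot (a point): Pivot of the lever, 65 mm above the box's origin, in the plane of the bay floor. Fixed bay frame: x up the slope (front to back of the box), y level, z square out of the bay floor (30 degrees from vertical, leaning to the front). Here, in mm: lever tip at z = 60, flap hinge line at x = 95, z = 70.
- lever (a joint): Breaker lever angle, rad: -0.5 = fully OFF (leans down the slope, at the front stop), +0.5 = fully ON (leans up the slope, at the back stop), tripped = about the middle (-0.08 to 0.1). Stays where it is left (friction, about 3 N at the tip). While tripped the latch inside stops it hard at about +0.16; pushing it to the OFF stop resets the latch, then it goes ON.
- lever_tip (a point): Middle of the end of the orange lever, 60 mm from the pivot; z along the lever away from the pivot. The lever is a flat bar 14 mm thick (along the slope) and 34 mm wide (y).
- trip_flag (a joint): Slide of the trip flag, in m: 0 = tripped (red in the little window on the breaker below the lever), about 0.011 = reset (green). The lever moves it by itself over the last part of its way to OFF; not to be touched.
- flap (a joint): Opening of the clear flap, rad: 0 = shut, lying over the bay parallel to its floor; 1.6 = right up at its stop, about square to the bay floor and overhanging the lever (reach in under it from the front with the tool tilted 25 to 45 degrees). Friction hinge: stays at any angle; 1 to 4 N at its free edge move it.
- flap_hinge (a point): Middle of the flap's hinge line, fixed, at the upper (back) end of the bay; axes as lever_pivot (hinge along y). The flap is a clear sheet 4 mm thick with an aluminium rim, centred on the plane through the hinge line, 192 mm wide; its free edge is 180 mm from the hinge line.
- flap_handle (a point): Middle of the grip of the flap's black bow handle: a round bar 10 mm thick, 90 mm long (y), 158 mm from the hinge and 34 mm outside the mid-plane of the flap, on two legs at y = +-45 mm. Axes turn with the flap: x from the free edge towards the hinge, y along the bar, z out of the flap.
- plaster_cast: White plaster cast of a baluster, 100 mm wide, 94 mm high, 0.6 kg, loose on the bench; origin at the centre of its foot. Bystander.
- foam_block: White foam block 110 x 70 x 55 mm, loose and light; origin at the centre of its underside. Bystander.
- consolidant: Amber jar 60 mm wide, 130 mm high, loose; origin at the centre of its underside. Bystander.
- handpiece: Dark green rotary handpiece 180 mm long, 30 mm thick, lying behind the box, loose; origin under its middle, x along it. Bystander.
- bay: The bay and the breaker in it; same origin and axes as lever_pivot. In this frame (mm): side walls' inner faces y = +-94, top edges z = 66; upper wall face x = 88; front wall's inner face, upright, at about x = -90 where z = 50; black breaker body 130 (x) by 100 (y), top z = 18; grey collar round the lever to z = 24, within x +-32, y +-30.

How it is judged:
By the outcome, as a careful person would: the job done as asked, in the order asked, and still so for the second after the job is handed in, with the robot touching nothing.
It also fails if it takes over 67 s, if anything falls off the work surface, if the arm or the gripper's body presses on something with over 40 N, if the wrist force passes 120 N, or if a joint passes its speed limit or range.

## Robot

A 6-joint arm with a two-finger parallel gripper is mounted at the origin on the work surface. World frame = base frame: x ahead of the robot, y to its left, z up, the work surface at z = 0. Lengths are in mm, angles in rad, forces in N, time in s.
With the tool pointing down it reaches from about 300 to 775 mm from the base axis. Payload 14.6 kg.
Tool frame: the origin (TCP) lies on the centre line of the jaws, within the pads' length; the fingertips stand 8 mm ahead of it and the grasp point (between the pads) lies 11 mm behind it; z points along the fingers, y is the line along which they close (so a half turn about z gives the same grasp; the last joint's range is limited). The gripper opens to 94 mm and grips with 3 to 60 N. Pads are 16 mm wide; open, the fingers measure 119 mm over their backs; the gripper's body (75 mm by 177 mm) begins 78 mm behind the grasp point.
Start: joints at [-1.366, 0.3, 1.521, -0, 1.321, -0.067], TCP at [147.649, -529.801, 213.446] pointing down, gripper open.
Joint ranges: [-3.03, 3.03], [-0.79, 2.21], [0.23, 2.52], [-1.04, 4.18], [0, 3.07], [-2.55, 2.55]. Speed limits (rad/s): [2.22, 2.22, 2.57, 3.14, 3.14, 3.14].

## Interface

Orientations are given as [roll, pitch, yaw] about the fixed x, y, z axes, in that order (R = Rz(yaw) Ry(pitch) Rx(roll)).
In Python, from cell import manip gives the robot as it stands.
- The arm moves only by the tool jog_arm, never from a script. Its argument "rows" is one flat list of numbers, 7 for each row, row after row: the shift along the world's x, y, z in cm, then the turn, a rotation vector about the world's x, y, z in rad, then the closure, from 0 (fully open) to 1 (shut). In form: [dx, dy, dz, rx, ry, rz, fingers, dx, dy, dz, rx, ry, rz, fingers, ...]. A call has 1 to 20 rows; each row shifts and turns the commanded pose from where the row before left it; what a row does not reach is not made up. A row lasts 1/12 s, in which the tool goes at most 41.7 mm and 7.16 degrees, less where a joint would pass 70% of its speed; a pose out of reach is approached as far as the arm can. A call with a gripper value outside its range is refused whole. The fingers move at their own pace and stop on an object; "newtons" is the grip in N (left out, the last holds). Time passes only in rows, so rows that do not move let the fingers close. It gives the time, the measured TCP pose, the force, the opening and the grip force at its end, in the units of the state.
- manip.read_state(): the state, without advancing time (a new reading comes with each control period).
- manip.camera(name): name is "scene" or "side" or "wrist"; returns (picture, depth): 480x640x3 uint8, blue, green, red; 480x640 float32, mm along the optical axis (not along the pixel's ray), 0 where there is no reading.
- manip.camera_model(name): a dict with "K" (3x3 intrinsics, pixels), "R" (3x3) and "t" (3): a world point X has camera coordinates R X + t. Camera axes: x right, y down, z forward; pixel columns grow to the right and rows downward; lengths in mm; the calibration is good to about 2 mm. A picture is of the moment at which its call begins: read the wrist's pose just before it. camera_model takes no time and is no camera call; for the wrist camera it gives the pose at the moment of the call.
- manip.sign_off(): hands the job in; it is judged then, once.
The state is a dict: "clock": time; "joints": joint angles; "qd": joint speeds; "effort": joint torques, N m; "eef_pos": TCP position; "eef_rot": TCP orientation; "wrist_force": force on the tool from outside, world axes, zero at the start; "moment": the same for the moment, N m; "finger_gap": finger opening in mm; "finger_force": force on a finger pad.
Only numpy, scipy, OpenCV 4.12 (cv2) and the standard library are available. Lean on these libraries where they do the work, as an engineer would, in place of code of your own. Each camera call takes 0.05 s, during which the arm holds its last target. There are 200 camera calls.

## Working session

There is one attempt and no reset: what is moved stays moved. The work goes in short steps, Python scripts to look and compute and a tool call to move; the robot and the scene stay as the last step left them, time stands still between calls to the robot, and variables do not carry over. Pictures are saved under pics/ and viewed, at most 10 in all, crops included, and the job is handed in when it is done.

Besides the shell and the picture viewer there is one more tool, called after "Call:" as a command line: name --argument value ..., lists and objects as JSON in quotes. jog_arm: Moves the arm, as the interface text tells. Its arguments: {"type":"object","properties":{"rows":{"type":"array"},"newtons":{"type":"number"}},"required":["rows"]}

```bash
ls; mkdir -p pics; python3 - <<'E'
from cell import manip
import cv2,numpy as np
s=manip.read_state();print(s)
for n in("scene","side"):
    p,d=manip.camera(n);m=manip.camera_model(n);cv2.imwrite(f"pics/{n}0.png",p);np.savez(f"{n}0.npz",p=p,d=d,**m);print(n,m)
E
```

```text
pics
{'clock': 0.0, 'joints': array([-1.36557332e+00,  3.00488932e-01,  1.52157715e+00, -9.26132130e-06,
        1.32071582e+00, -6.65888402e-02]), 'qd': array([-0.00083795,  0.00098069, -0.00042156, -0.00029736, -0.00050064,
       -0.00061557]), 'effort': array([-4.52463360e-05, -5.31810415e+01, -3.52743459e+01,  7.08816829e-02,
        2.42544775e-02, -1.19311371e-04]), 'eef_pos': array([ 147.61083711, -529.55517653,  212.87821137]), 'eef_rot': array([-3.14040544e+00, -7.01817774e-05,  2.71814105e-01]), 'wrist_force': array([ 0.39500593, -1.12319636,  0.39086468]), 'moment': array([ 0.03941576, -0.0251076 , -0.03373823]), 'finger_force': 0.0, 'finger_gap': 94.04267935475205}
scene {'K': array([[544.58742841,   0.        , 316.87317763],
       [  0.        , 544.58742841, 243.091337  ],
       [  0.        ,   0.        ,   1.        ]]), 'R': array([[ 0.80470139,  0.59366628,  0.00400201],
       [ 0.33676911, -0.45091076, -0.82659909],
       [-0.48891946,  0.66651319, -0.56277698]]), 't': array([-515.52514047,  -85.22720297, 1480.59573959])}
side {'K': array([[505.44061241,   0.        , 321.08988512],
       [  0.        , 505.44061241, 236.99395124],
       [  0.        ,   0.        ,   1.        ]]), 'R': array([[-0.63730568,  0.77037583,  0.01904066],
       [ 0.48629685,  0.42121858, -0.76556533],
       [-0.59779331, -0.47863972, -0.64307634]]), 't': array([ 357.42700664, -190.50884444, 1562.15295961])}
```

View pics/scene0.png

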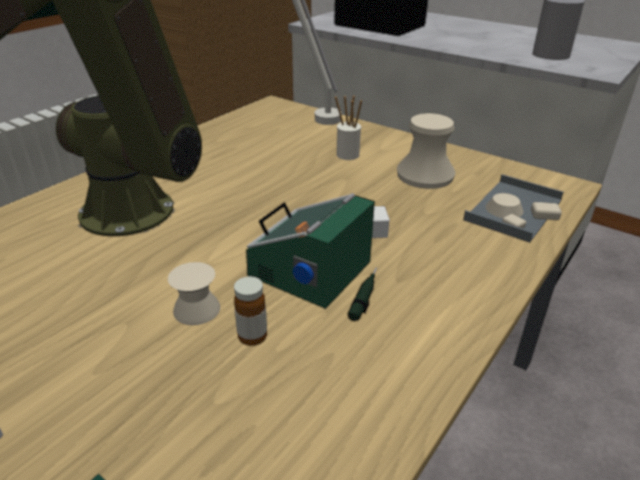

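View pics/side0.png

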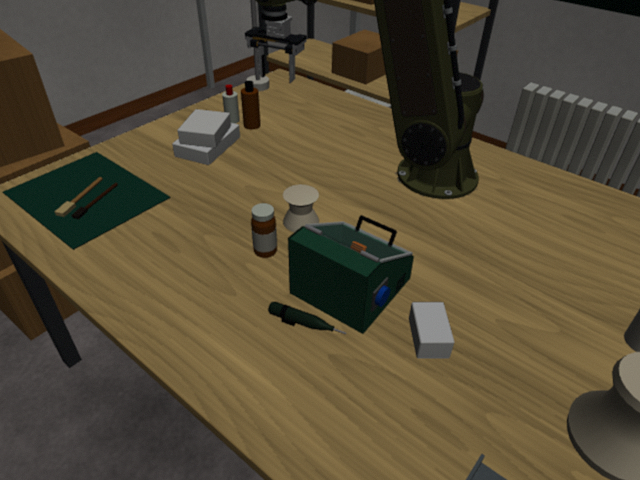

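The scene view shows the green box at about (310,250), with its handle at (275,218), the jar at (250,310), the cast at (195,292) and the handpiece at (363,297). The side view shows the box at (350,270), its back towards the camera, the handle at (377,230) and the lever at (358,247). The foam block is at (432,330).

```bash
cat > h.py <<'E'
import numpy as np
def pts(f):
    z=np.load(f);d=z['d'];v,u=np.nonzero(d>0);D=d[v,u]
    c=np.c_[(u-z['K'][0,2])/z['K'][0,0]*D,(v-z['K'][1,2])/z['K'][1,1]*D,D]
    return (c-z['t'])@z['R'], z['p'][v,u].astype(int), u, v
def Rz(a): return np.array([[np.cos(a),-np.sin(a),0],[np.sin(a),np.cos(a),0],[0,0,1]])
E
python3 - <<'E'
from h import *
from scipy.optimize import least_squares
P=[];
for n,(u0,u1,v0,v1) in dict(scene=(240,380,180,305),side=(285,415,215,335)).items():
    X,c,u,v=pts(n+'0.npz')
    m=(u>u0)&(u<u1)&(v>v0)&(v<v1)&(c[:,1]>c[:,2]+8)&(c[:,1]>c[:,0]+3)&(X[:,2]>12)&(X[:,2]<180)
    P.append(X[m]);print(n,m.sum(),np.median(X[m],0),X[m].min(0),X[m].max(0))
n=np.array([[1,0,0],[-1,0,0],[0,1,0],[0,-1,0],[0,0,1],[-.5,0,.866]])
d=np.array([100,112,100,100,171,.5*112+.866*78])
def res(p,Q): 
    q=(Q-[p[0],p[1],0])@Rz(p[2]); return (q@n.T-d).max(1)
for Q in (np.vstack(P),P[0],P[1]):
    best=min((least_squares(res,[*(Q[:,:2].mean(0)),y],args=(Q,),loss='soft_l1',f_scale=2) for y in(-.8,-.4,0,.4,.8)),key=lambda r:r.cost)
    r=res(best.x,Q);print(best.x.round(3),best.cost/len(Q),np.percentile(r,[5,25,50,75,95]).round(1))
E
```

```text
scene 8224 [639.49796223  25.40060336 108.97184289] [449.18019181 -24.67617317  12.05280793] [734.027498   280.37698904 177.06717544]
side 8251 [655.34204908 111.40693803 121.27851866] [449.69194651 -14.33010496  12.02593893] [734.49213473 195.75403568 179.21859944]
[5.6098e+02 8.5446e+01 6.7000e-02] 4.889890866217739 [-1.6 -0.3  0.6  1.7  5.7]
[5.61359e+02 8.50130e+01 6.70000e-02] 4.261541958463482 [-1.9 -0.6  0.3  1.4  5.3]
[5.60662e+02 8.64100e+01 6.60000e-02] 5.403605512920641 [-1.5 -0.4  0.4  1.6  5.9]
```

```bash
cat >> h.py <<'E'
O=np.array([561.,85.4,0]);Y=.067;B=Rz(Y)
c30,s30=np.cos(np.pi/6),.5
S=np.array([[c30,0,-s30],[0,1,0],[s30,0,c30]])   # columns: bay axes in box frame
def bay2w(p): return O+B@(np.array([0,0,65.])+S@np.asarray(p,float))
def w2bay(X): return ((X-O)@B-[0,0,65])@S
E
python3 - <<'E'
from h import *
for n in('scene','side'):
    X,c,u,v=pts(n+'0.npz');b=w2bay(X)
    m=(abs(b[:,0]+63)<25)&(abs(b[:,1])<60)&(b[:,2]>90)&(b[:,2]<125)
    print(n,m.sum(),b[m].mean(0).round(1),np.percentile(b[m],[2,50,98],axis=0).round(1).tolist())
    o=(abs(b[:,1])<25)&(abs(b[:,0])<50)&(b[:,2]>35)&(b[:,2]<90)&(c[:,2]>c[:,0]+30)
    print('lever',o.sum(),np.percentile(b[o],[2,50,98],axis=0).round(1).tolist())
    fl=(abs(b[:,1])<105)&(b[:,0]<90)&(b[:,0]>-90)&(abs(b[:,2]-70)<15);print('flap z',np.percentile(b[fl,2],[10,50,90]))
    q=(X-O)@B
    k=(X[:,2]>25)&(X[:,2]<150)&(abs(X[:,0]-560)<330)&(abs(X[:,1]-85)<330)&~((abs(q[:,0]+6)<120)&(abs(q[:,1])<110))
    import cv2
    g=np.zeros((700,700),np.uint8);ij=((X[k,:2]-[560,85])+350).astype(int);g[ij[:,0].clip(0,699),ij[:,1].clip(0,699)]=255
    g=cv2.dilate(g,np.ones((9,9)));N,L,st,ce=cv2.connectedComponentsWithStats(g)
    for i in range(1,N):
        if st[i,4]>800: print('  obj x',st[i,1]+210,st[i,1]+st[i,3]+210,'y',st[i,0]-265,st[i,0]+st[i,2]-265)
E
```

```text
scene 182 [-58.9  -5.  102.8] [[-64.3, -50.6, 90.7], [-58.4, -5.5, 103.9], [-55.1, 45.2, 109.1]]
lever 6 [[27.5, -24.7, 71.6], [34.3, -22.5, 71.8], [39.5, -17.4, 72.0]]
flap z [62.45394564 71.84979288 72.68480125]
  obj x 395 500 y -219 -115
  obj x 567 633 y -194 -126
  obj x 566 637 y 279 365
  obj x 594 648 y -34 -15
  obj x 689 747 y -10 123
side 212 [-59.    3.3 103.6] [[-64.6, -45.8, 91.2], [-58.9, 3.7, 104.5], [-54.3, 50.0, 109.7]]
lever 8 [[4.4, -12.7, 44.2], [7.1, 5.6, 44.9], [48.8, 20.1, 72.7]]
flap z [66.6920503  72.59456791 73.29304874]
  obj x 392 498 y -217 -113
  obj x 504 639 y 238 368
  obj x 564 632 y -185 -118
  obj x 577 631 y 194 212
  obj x 689 747 y -8 133
```

```bash
python3 - <<'E'
from h import *
from scipy.spatial.transform import Rotation as Ro
for p in([-62,0,180],[-62,0,93]): print(p,bay2w(p).round(1))
R1=B@S@np.array([[0,1,0],[1,0,0],[0,0,-1]]).T
R1=np.c_[B@np.array([0,1,0]),B@S[:,0],-B@S[:,2]];print(np.linalg.det(R1), Ro.from_matrix(R1).as_euler('xyz'))
R0=Ro.from_euler('xyz',[-3.1404,0,.2718])
a=Ro.from_rotvec([0,0,1.365]); print(((Ro.from_matrix(R1)*(a*R0).inv()).as_rotvec()))
# arc in cm, grasp-point displacement, const orientation
w=[]
for th in np.linspace(0,1.6,9):
    x=95-158*np.cos(th)+34*np.sin(th);z=70+158*np.sin(th)+34*np.cos(th);w.append(bay2w([x,0,z]))
print(np.round(np.array(w),0));print(np.round(np.diff(w,axis=0)/10,2))
E
```

```text
[-62, 0, 180] [417.6  75.8 189.9]
[-62, 0, 93] [461.   78.7 114.5]
0.9999999999999999 [2.61799388 0.         1.63779633]
[ 0.03487388 -0.52363143  0.00097335]
[[455.  78. 124.]
 [448.  78. 155.]
 [448.  78. 187.]
 [454.  78. 219.]
 [466.  79. 249.]
 [484.  80. 276.]
 [506.  82. 299.]
 [533.  84. 316.]
 [563.  86. 328.]]
[[-0.68 -0.05  3.15]
 [-0.04 -0.    3.23]
 [ 0.6   0.04  3.17]
 [ 1.22  0.08  2.99]
 [ 1.79  0.12  2.68]
 [ 2.28  0.15  2.28]
 [ 2.69  0.18  1.78]
 [ 2.99  0.2   1.2 ]]
```

Call:
jog_arm --rows '[0, 0, 2.5, 0, 0, 0, 0, 0, 0, 2.5, 0, 0, 0, 0, 0, 0, 2.5, 0, 0, 0, 0, 0, 0, 2.5, 0, 0, 0, 0, 3, 2.4, 0, 0, 0, 0.065, 0.2, 3, 2.4, 0, 0, 0, 0.065, 0.2, 3, 2.4, 0, 0, 0, 0.065, 0.2, 3, 2.4, 0, 0, 0, 0.065, 0.2, 3, 2.4, 0, 0, 0, 0.065, 0.2, 3, 2.4, 0, 0, 0, 0.065, 0.2, 3, 2.4, 0, 0, 0, 0.065, 0.2, 3, 2.4, 0, 0, 0, 0.065, 0.2, 0.2, 3, 0, 0, 0, 0.065, 0.2, 0.2, 3, 0, 0, 0, 0.065, 0.2, 0.2, 3, 0, 0, 0, 0.065, 0.2, 0.2, 3, 0, 0, 0, 0.065, 0.2, 0.2, 3, 0, 0, 0, 0.065, 0.2, 0.2, 3, 0, 0, 0, 0.065, 0.2, 0.2, 3, 0, 0, 0, 0.065, 0.2, 0.2, 3, 0, 0, 0, 0.065, 0.2]'

```text
clock: 1.77
eef_pos: [403.3, -96.4, 313.3]
eef_rot: [-3.141, -0.0, 1.315]
wrist_force: [0.7, 0.7, -0.5]
finger_gap: 75.6
finger_force: 0.0
```

Call:
jog_arm --rows '[0.2, 2.9, 0, 0, 0, 0.065, 0.5, 0.2, 2.9, 0, 0, 0, 0.065, 0.5, 0.2, 2.9, 0, 0, 0, 0.065, 0.5, 0.2, 2.9, 0, 0, 0, 0.065, 0.5, 0.2, 2.8, 0, 0, 0, 0.063, 0.5, 0.2, 2.8, 0, 0.004, -0.065, 0, 0.5, 0, 0, 0, 0.004, -0.065, 0, 0.5, 0, 0, 0, 0.005, -0.066, 0, 0.5, 0, 0, 0, 0.005, -0.066, 0, 0.5, 0, 0, 0, 0.005, -0.066, 0, 0.5, 0, 0, 0, 0.004, -0.065, 0, 0.5, 0, 0, 0, 0.004, -0.065, 0, 0.5, 0, 0, 0, 0.004, -0.065, 0, 0.5, 0, 0, -3, 0, 0, 0, 0.5, 0, 0, -3, 0, 0, 0, 0.5, 0, 0, -3, 0, 0, 0, 0.5, 0, 0, 0, 0, 0, 0, 0.5]'

```text
clock: 3.18
eef_pos: [413.4, 74.0, 218.4]
eef_rot: [2.625, -0.001, 1.635]
wrist_force: [-0.6, -0.9, -0.1]
finger_gap: 47.1
finger_force: 0.0
```

```bash
python3 - <<'E'
from cell import manip
from h import *
import cv2
s=manip.read_state();print(s['eef_pos'],s['eef_rot'],s['joints'].round(2),w2bay(s['eef_pos']))
m=manip.camera_model("wrist");p,d=manip.camera("wrist");cv2.imwrite("pics/w1.png",p);np.savez("w1.npz",p=p,d=d,**m)
X,c,u,v=pts('w1.npz');b=w2bay(X)
k=(abs(b[:,0]+63)<25)&(abs(b[:,1])<60)&(b[:,2]>85)&(b[:,2]<125)&(c.sum(1)<150)
if k.sum(): print(k.sum(),np.percentile(b[k],[2,50,98],axis=0).round(1).tolist())
E
```

```text
[413.39979369  73.96091299 218.37353886] [ 2.62505599e+00 -1.16425630e-03  1.63519909e+00] [ 0.1  -0.29  2.19 -0.02  0.73  0.05] [-51.51520345  -1.53160488 206.84282448]
1229 [[-64.0, -43.2, 104.6], [-59.8, 6.4, 107.5], [-55.7, 50.0, 109.2]]
```

```bash
python3 - <<'E'
from h import *
a=bay2w([-51.5,-1.5,206.8])
for p in([-60,1,130],[-60,1,93]):
    b=bay2w(p);print(b-a);a=b
E
```

```text
[ 30.80176886   4.57243384 -70.76075101]
[ 18.45849228   1.23857286 -32.04293994]
```

View pics/w1.png

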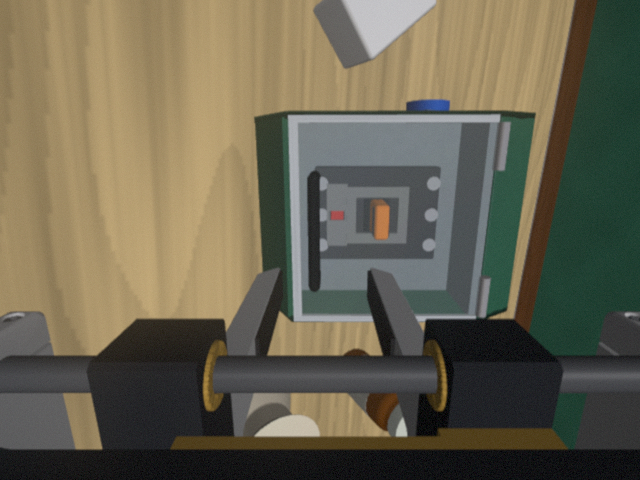

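The wrist view shows the handle bar vertical at u=314, rows 172–290, and the orange lever at (380,218). The red flag is at (337,215). The fingers straddle the bar line, so I'll descend.

Call:
jog_arm --rows '[0.8, 0.1, -1.8, 0, 0, 0, 0.5, 0.8, 0.1, -1.8, 0, 0, 0, 0.5, 0.8, 0.1, -1.8, 0, 0, 0, 0.5, 0.7, 0.1, -1.7, 0, 0, 0, 0.5, 0.6, 0, -1.1, 0, 0, 0, 0.5, 0.6, 0, -1.1, 0, 0, 0, 0.5, 0.6, 0.1, -1, 0, 0, 0, 0.5, 0, 0, 0, 0, 0, 0, 0.5]'

```text
clock: 3.9
eef_pos: [465.9, 79.3, 120.7]
eef_rot: [2.618, -0.001, 1.635]
wrist_force: [0.0, 0.4, 0.0]
finger_gap: 46.9
finger_force: 0.0
```

Call:
jog_arm --rows '[-0.3, 0, -0.5, 0, 0, 0, 0.5, 0, 0, 0, 0, 0, 0, 0.7, 0, 0, 0, 0, 0, 0, 0.9, 0, 0, 0, 0, 0, 0, 1, 0, 0, 0, 0, 0, 0, 1, 0, 0, 0, 0, 0, 0, 1, 0, 0, 0, 0, 0, 0, 1, 0, 0, 0, 0, 0, 0, 1]' --newtons 20

```text
clock: 4.57
eef_pos: [461.3, 79.2, 115.4]
eef_rot: [2.618, -0.001, 1.635]
wrist_force: [-5.2, -0.4, 3.6]
finger_gap: 9.5
finger_force: 20.0
```

Call:
jog_arm --rows '[-0.5, 0, 1.5, 0, 0, 0, 1, -0.2, 0, 1.6, 0, 0, 0, 1, -0.1, 0, 1.6, 0, 0, 0, 1, 0.1, 0, 1.6, 0, 0, 0, 1, 0.2, 0, 1.6, 0, 0, 0, 1, 0.4, 0, 1.6, 0, 0, 0, 1, 0.5, 0, 1.5, 0, 0, 0, 1, 0.7, 0.1, 1.5, 0, 0, 0, 1, 0, 0, 0, 0, 0, 0, 1]'

```text
clock: 5.32
eef_pos: [472.2, 80.0, 242.2]
eef_rot: [2.619, -0.001, 1.635]
wrist_force: [-25.0, -3.1, 15.0]
finger_gap: 8.9
finger_force: 20.0
```

Call:
jog_arm --rows '[-0.3, 0, 0.2, 0, 0, 0, 1, 0, 0, 0, 0, 0, 0, 1]'

```text
clock: 5.48
eef_pos: [470.4, 80.1, 243.4]
eef_rot: [2.614, -0.001, 1.635]
wrist_force: [5.8, -0.5, -1.2]
finger_gap: 9.6
finger_force: 20.0
```

Call:
jog_arm --rows '[0.8, 0.1, 1.4, 0, 0, 0, 1, 0.9, 0, 1.3, 0, 0, 0, 1, 1, 0.1, 1.2, 0, 0, 0, 1, 1.2, 0.1, 1.1, 0, 0, 0, 1, 1.3, 0.1, 1, 0, 0, 0, 1, 0, 0, 0, 0, 0, 0, 1]'

```text
clock: 5.98
eef_pos: [523.1, 84.0, 303.8]
eef_rot: [2.616, -0.001, 1.635]
wrist_force: [-4.2, -3.8, 7.9]
finger_gap: 9.4
finger_force: 20.0
```

Call:
jog_arm --rows '[1, 0.1, 0.6, 0, 0, 0, 1, 1.1, 0.1, 0.5, 0, 0, 0, 1, 1.1, 0.1, 0.4, 0, 0, 0, 1, 0.8, 0.1, 0.2, 0, 0, 0, 1, 0, 0, 0, 0, 0, 0, 1]'

```text
clock: 6.4
eef_pos: [562.9, 87.1, 321.4]
eef_rot: [2.613, 0.0, 1.634]
wrist_force: [-1.3, -10.4, 12.3]
finger_gap: 9.3
finger_force: 20.0
```

Call:
jog_arm --rows '[0.5, -0.1, 0, 0, 0, 0, 1, 0.3, 0, -0.1, 0, 0, 0, 1, 0, 0, 0, 0, 0, 0, 1]'

```text
clock: 6.65
eef_pos: [569.7, 87.2, 320.5]
eef_rot: [2.614, -0.002, 1.635]
wrist_force: [-8.9, -0.9, 14.1]
finger_gap: 9.4
finger_force: 20.0
```

Call:
jog_arm --rows '[0.4, 0, 0, 0, 0, 0, 1, 0.3, 0, 0, 0, 0, 0, 1, 0, 0, 0, 0, 0, 0, 1]'

```text
clock: 6.9
eef_pos: [572.9, 87.1, 315.4]
eef_rot: [2.629, -0.001, 1.636]
wrist_force: [-36.9, -3.4, 2.6]
finger_gap: 9.2
finger_force: 20.0
```

Call:
jog_arm --rows '[-0.3, 0, 0.1, 0, 0, 0, 0.7, 0, 0, 0, 0, 0, 0, 0.7, 0, 0, 0, 0, 0, 0, 0.7, -0.5, 0, 0.8, 0, 0, 0, 0.7, -1, 0, 1.7, 0, 0, 0, 0.7, -1, 0, 1.7, 0, 0, 0, 0.7, -1, 0, 1.7, 0, 0, 0, 0.7, 0, 0, 0, 0, 0, 0, 0.7]'

```text
clock: 7.57
eef_pos: [538.1, 87.4, 382.9]
eef_rot: [2.611, -0.002, 1.636]
wrist_force: [0.3, 0.0, 1.2]
finger_gap: 27.9
finger_force: 0.0
```

```bash
python3 - <<'E'
from cell import manip
from h import *
import cv2
s=manip.read_state();print(s['eef_pos'],s['wrist_force'],s['joints'].round(2),w2bay(s['eef_pos']))
p,d=manip.camera("side");m=manip.camera_model("side");np.savez("side1.npz",p=p,d=d,**m);cv2.imwrite("pics/s1.png",cv2.resize(p[100:320,220:480],None,fx=2.5,fy=2.5))
p,d=manip.camera("scene");m=manip.camera_model("scene");np.savez("scene1.npz",p=p,d=d,**m)
for n in('side1','scene1'):
    X,c,u,v=pts(n+'.npz');b=w2bay(X)
    k=(abs(b[:,0]-133)<25)&(abs(b[:,1])<60)&(abs(b[:,2]-227)<15)&(c.sum(1)<150)
    if k.sum(): print(n,k.sum(),np.percentile(b[k],[2,50,98],axis=0).round(1).tolist())
    o=(abs(b[:,1])<30)&(abs(b[:,0])<50)&(b[:,2]>30)&(b[:,2]<75)&(c[:,2]>c[:,0]+30)
    if o.sum(): print('lever',o.sum(),np.percentile(b[o],[2,50,98],axis=0).round(1).tolist())
E
```

```text
[538.09482267  87.35338657 382.91139908] [0.2815244  0.01667508 1.18034988] [ 0.1  -0.09  1.64 -0.02  1.06  0.04] [139.27699833   3.4825028  286.6808512 ]
side1 233 [[112.4, -43.4, 223.0], [137.5, 6.7, 227.7], [141.3, 51.1, 231.9]]
lever 19 [[3.8, -13.9, 44.5], [7.2, -2.2, 46.5], [9.2, 9.8, 48.6]]
scene1 131 [[109.6, -52.0, 225.1], [138.0, -13.9, 228.4], [141.6, 42.0, 231.5]]
lever 74 [[-5.8, -20.0, 37.9], [4.9, -14.7, 49.2], [9.1, -4.5, 60.2]]
```

```bash
cat > t.py <<'E'
from h import *
from scipy.spatial.transform import Rotation as Ro
from cell import manip
import sys
def axes(t,yaw=Y):  # tool tilted t deg from vertical, closing along box y, camera to front
    t=np.radians(t);z=B@np.array([np.sin(t),0,-np.cos(t)]);y=B@np.array([0,1.,0]);return np.c_[np.cross(y,z),y,z]
s=manip.read_state();p=s['eef_pos'];R=Ro.from_euler('xyz',s['eef_rot'])
E
python3 - <<'E'
from t import *
m=manip.camera_model("wrist");C=-m['R'].T@m['t'];print('cam in tool',R.inv().apply(C-p))
T=Ro.from_matrix(axes(40));print((T*R.inv()).as_rotvec())
ti=Ro.from_rotvec(B@np.array([0,-np.radians(10),0]));print('tilt',ti.as_rotvec());print('then',(T*(ti*R).inv()).as_rotvec())
a=p
for q in([-20,0,287],[-20,0,230],[24,0,130],[24,0,44]): b=bay2w(q);print(q,b.round(1),(b-a).round(1));a=b
print(bay2w([1,0,0])-bay2w([0,0,0]))
E
```

```text
cam in tool [  74.43842142    1.09041543 -171.37141642]
[-0.89371068 -0.19565963  1.28942346]
tilt [ 0.01168496 -0.17414133  0.        ]
then [-1.01054211 -0.06628405  1.2044329 ]
[-20, 0, 287] [400.5  74.6 303.5] [-138.1  -12.6  -75.3]
[-20, 0, 230] [429.   76.5 254.2] [ 28.4   1.9 -49.4]
[24, 0, 130] [516.9  82.4 189.6] [ 87.9   5.9 -64.6]
[24, 0, 44] [559.8  85.3 115.1] [ 42.9   2.9 -74.5]
[0.86408234 0.0579803  0.5       ]
```

View pics/s1.png

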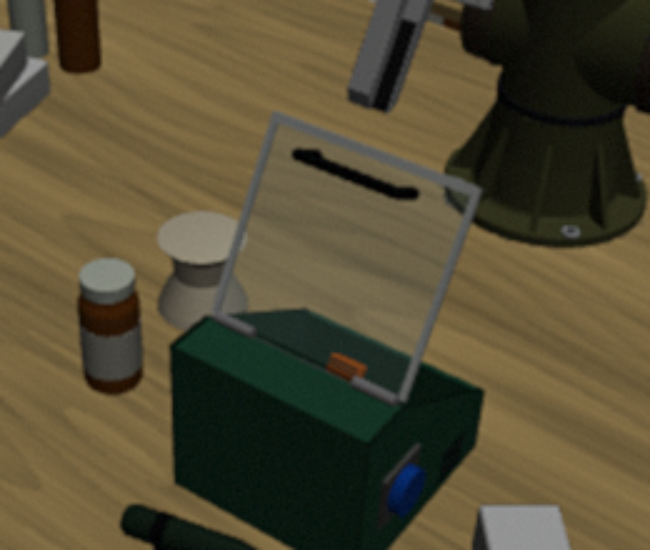

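Call:
jog_arm --rows '[-2.3, -0.2, -1, 0, 0, 0, 0.7, -2.3, -0.2, -1.1, 0, 0, 0, 0.7, -2.3, -0.2, -1.3, 0, 0, 0, 0.7, -2.3, -0.2, -1.3, 0, 0, 0, 1, -2.3, -0.2, -1.3, 0, 0, 0, 1, -2, -0.2, -1.3, 0, 0, 0, 1, 0, 0, 0, -0.064, -0.014, 0.092, 1, 0, 0, 0, -0.064, -0.014, 0.092, 1, 0, 0, 0, -0.064, -0.014, 0.092, 1, 0, 0, 0, -0.064, -0.014, 0.092, 1, 0, 0, 0, -0.064, -0.014, 0.092, 1, 0, 0, 0, -0.064, -0.014, 0.092, 1, 0, 0, 0, -0.064, -0.014, 0.092, 1, 0, 0, 0, -0.064, -0.014, 0.092, 1, 0, 0, 0, -0.064, -0.014, 0.092, 1, 0, 0, 0, -0.064, -0.014, 0.092, 1, 0, 0, 0, -0.064, -0.014, 0.092, 1, 0, 0, 0, -0.064, -0.014, 0.092, 1, 0, 0, 0, -0.064, -0.014, 0.092, 1, 0, 0, 0, -0.064, -0.014, 0.092, 1]'

```text
clock: 9.33
eef_pos: [403.6, 75.2, 304.1]
eef_rot: [-3.134, 0.699, -3.067]
wrist_force: [0.3, -0.2, -0.0]
finger_gap: 0.4
finger_force: 0.0
```

```bash
python3 - <<'E'
from t import *
print(p,w2bay(p),s['joints'].round(2),s['finger_gap'],(Ro.from_matrix(axes(40))*R.inv()).as_rotvec())
E
```

```text
[403.59788928  75.18528816 304.11995531] [-17.04065805   0.34625957 285.95036965] [ 0.12 -0.49  2.17 -0.05  0.76 -1.5 ] 0.4086529274899308 [ 0.00567764  0.0009897  -0.00258977]
```

Call:
jog_arm --rows '[1.3, 0.1, -2.5, 0, 0, 0, 1, 1.3, 0.1, -2.5, 0, 0, 0, 1, 2.2, 0.1, -1.6, 0, 0, 0, 1, 2.2, 0.1, -1.6, 0, 0, 0, 1, 2.2, 0.2, -1.6, 0, 0, 0, 1, 2.2, 0.2, -1.7, 0, 0, 0, 1, 0.9, 0, -1.5, 0, 0, 0, 1, 0.9, 0.1, -1.5, 0, 0, 0, 1, 0.8, 0.1, -1.5, 0, 0, 0, 1, 0, 0, 0, 0, 0, 0, 1]'

```text
clock: 10.17
eef_pos: [542.9, 85.0, 141.2]
eef_rot: [-3.138, 0.694, -3.075]
wrist_force: [0.3, -1.5, -0.3]
finger_gap: 0.5
finger_force: 0.0
```

```bash
python3 - <<'E'
from t import *
print(p,w2bay(p),s['wrist_force'],bay2w([25,0,44])-p)
E
```

```text
[542.88741187  85.01240209 141.1659251 ] [22.40972203  0.82590741 75.01057567] [ 0.26145336 -1.46791767 -0.34900245] [ 17.76400708   0.36420797 -25.56080733]
```

Call:
jog_arm --rows '[0.7, 0, -0.9, 0, 0, 0, 1, 0.6, 0, -0.9, 0, 0, 0, 1, 0.5, 0, -0.8, 0, 0, 0, 1, 0, 0, 0, 0, 0, 0, 1]'

```text
clock: 10.5
eef_pos: [561.2, 85.0, 118.0]
eef_rot: [-3.138, 0.698, -3.075]
wrist_force: [0.4, -0.1, -0.4]
finger_gap: 0.5
finger_force: 0.0
```

```bash
python3 - <<'E'
from t import *
print(p,w2bay(p),s['wrist_force'])
E
```

```text
[561.17730487  85.03332364 117.98969858] [26.62679529 -0.3777242  45.81424605] [ 0.40282369 -0.11792699 -0.36479316]
```

Call:
jog_arm --rows '[-0.35, 0, -0.2, 0, 0, 0, 1, -0.35, 0, -0.2, 0, 0, 0, 1, -0.35, -0.1, -0.2, 0, 0, 0, 1, -0.35, 0, -0.2, 0, 0, 0, 1, -0.35, 0, -0.2, 0, 0, 0, 1, -0.35, -0.1, -0.2, 0, 0, 0, 1, -0.35, 0, -0.2, 0, 0, 0, 1, 0, 0, 0, 0, 0, 0, 1]'

```text
clock: 11.17
eef_pos: [537.0, 83.2, 105.9]
eef_rot: [-3.139, 0.702, -3.075]
wrist_force: [2.6, 0.6, 2.5]
finger_gap: 0.4
finger_force: 1.6
```

```bash
python3 - <<'E'
from t import *
print(p,w2bay(p),s['wrist_force'])
E
```

```text
[537.03829694  83.18991554 105.89239663] [-0.38682742 -0.60089254 47.44180732] [2.58559964 0.55888547 2.54456456]
```

Pushing; now to the stop, with a force check.

Call:
jog_arm --rows '[-0.3, 0, -0.2, 0, 0, 0, 1, -0.3, 0, -0.2, 0, 0, 0, 1, 0, 0, 0, 0, 0, 0, 1]'

```text
clock: 11.42
eef_pos: [532.8, 83.4, 103.5]
eef_rot: [-3.139, 0.706, -3.075]
wrist_force: [8.9, -0.8, 7.7]
finger_gap: 0.3
finger_force: 5.3
```

Call:
jog_arm --rows '[-0.3, 0, -0.2, 0, 0, 0, 1, 0, 0, 0, 0, 0, 0, 1]'

```text
clock: 11.58
eef_pos: [531.8, 83.7, 103.6]
eef_rot: [-3.14, 0.712, -3.075]
wrist_force: [16.9, -0.2, 12.0]
finger_gap: 0.4
finger_force: 9.2
```

Call:
jog_arm --rows '[-0.2, 0, -0.1, 0, 0, 0, 1, 0, 0, 0, 0, 0, 0, 1, 0.9, 0.1, 0.5, 0, 0, 0, 1, 0.5, 0, 0.3, 0, 0, 0, 1, -0.9, 0, 1.6, 0, 0, 0, 1, -0.9, 0, 1.6, 0, 0, 0, 1, -0.9, 0, 1.6, 0, 0, 0, 1, -0.5, 0, 0.8, 0, 0, 0, 1, 0, 0, 0, 0, 0, 0, 1]'

```text
clock: 12.33
eef_pos: [507.5, 84.2, 163.5]
eef_rot: [-3.139, 0.701, -3.074]
wrist_force: [0.0, -0.4, -0.5]
finger_gap: 0.4
finger_force: 0.0
```

```bash
python3 - <<'E'
from t import *
import cv2
print(p,w2bay(p),s['wrist_force'])
m=manip.camera_model("wrist");i,d=manip.camera("wrist");cv2.imwrite("pics/w2.png",i);np.savez("w2.npz",p=i,d=d,**m)
X,c,u,v=pts('w2.npz');b=w2bay(X)
o=(abs(b[:,1])<30)&(abs(b[:,0])<55)&(b[:,2]>26)&(b[:,2]<75)&(c[:,2]>c[:,0]+40)
print('lever',o.sum(),np.percentile(b[o],[2,50,98],axis=0).round(1).tolist() if o.any() else '')
E
```

```text
[507.52412029  84.23504772 163.52509965] [  2.98744244   2.41786542 112.04218491] [ 0.03140587 -0.42288119 -0.49443805]
lever 1232 [[-30.8, -14.9, 29.1], [-24.2, 1.5, 51.7], [-5.6, 17.3, 54.7]]
```

View pics/w2.png

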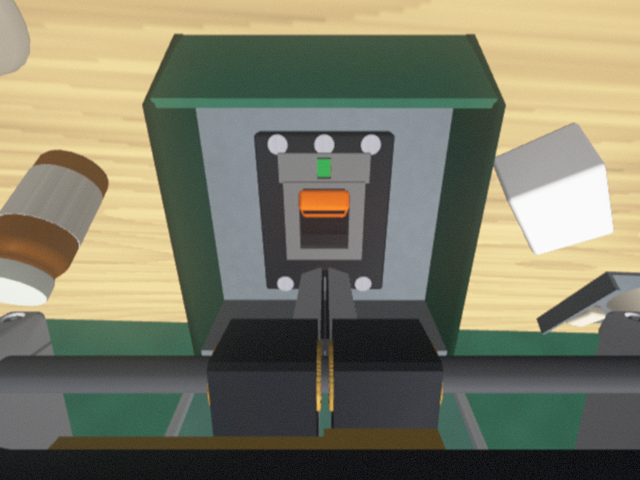

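The flag is green at (324,168) and the lever at (324,203) leans to the front, so the breaker is reset. Next I'll go round to the lever's front side.

Call:
jog_arm --rows '[-1.7, -0.2, -1, 0, 0, 0, 1, -1.7, -0.2, -1, 0, 0, 0, 1, -1.7, -0.1, -1, 0, 0, 0, 1, 0, 0, 0, 0, 0, 0, 1, 0.8, 0, -1.4, 0, 0, 0, 1, 0.8, 0, -1.4, 0, 0, 0, 1, 0, 0, 0, 0, 0, 0, 1]'

```text
clock: 12.97
eef_pos: [473.7, 79.1, 102.2]
eef_rot: [-3.138, 0.697, -3.075]
wrist_force: [0.6, 0.1, -0.1]
finger_gap: 0.2
finger_force: 0.0
```

```bash
python3 - <<'E'
from t import *
print(p,w2bay(p),s['wrist_force'],bay2w([-55,0,46])-p)
E
```

```text
[473.66279083  79.06155359 102.24551558] [-57.21128702  -0.47700906  76.03836886] [ 0.56292696  0.11963605 -0.10034686] [ 16.86428483   1.60968255 -24.90834701]
```

Call:
jog_arm --rows '[0.6, 0.1, -0.9, 0, 0, 0, 1, 0.6, 0, -0.8, 0, 0, 0, 1, 0.5, 0, -0.8, 0, 0, 0, 1, 0, 0, 0, 0, 0, 0, 1, 0.4, 0, 0.2, 0, 0, 0, 1, 0.4, 0.1, 0.2, 0, 0, 0, 1, 0.4, 0, 0.2, 0, 0, 0, 1, 0.4, 0, 0.3, 0, 0, 0, 1, 0.4, 0, 0.2, 0, 0, 0, 1, 0.4, 0.1, 0.2, 0, 0, 0, 1, 0.4, 0, 0.2, 0, 0, 0, 1, 0.4, 0, 0.3, 0, 0, 0, 1, 0.4, 0, 0.2, 0, 0, 0, 1, 0, 0, 0, 0, 0, 0, 1]'

```text
clock: 14.13
eef_pos: [525.1, 82.2, 102.2]
eef_rot: [-3.138, 0.7, -3.075]
wrist_force: [-2.2, 1.0, 0.5]
finger_gap: 0.4
finger_force: 0.8
```

```bash
python3 - <<'E'
from t import *
print(p,w2bay(p),s['wrist_force'])
E
```

```text
[525.10830267  82.1674522  102.1520006 ] [-12.62480549  -0.82235009  50.18836994] [-2.23884594  0.98082947  0.48525849]
```

Call:
jog_arm --rows '[0.4, 0, 0.2, 0, 0, 0, 1, 0.4, 0.1, 0.2, 0, 0, 0, 1, 0.4, 0, 0.2, 0, 0, 0, 1, 0.3, 0, 0.2, 0, 0, 0, 1, 0, 0, 0, 0, 0, 0, 1]'

```text
clock: 14.55
eef_pos: [540.3, 83.0, 109.9]
eef_rot: [-3.138, 0.7, -3.075]
wrist_force: [-2.3, -1.2, -1.4]
finger_gap: 0.4
finger_force: 1.0
```

Call:
jog_arm --rows '[0.3, 0, 0.2, 0, 0, 0, 1, 0, 0, 0, 0, 0, 0, 1]'

```text
clock: 14.72
eef_pos: [543.2, 83.0, 111.8]
eef_rot: [-3.138, 0.7, -3.074]
wrist_force: [-2.2, -0.1, -0.3]
finger_gap: 0.5
finger_force: 1.4
```

Call:
jog_arm --rows '[0.3, 0, 0.2, 0, 0, 0, 1, 0, 0, 0, 0, 0, 0, 1]'

```text
clock: 14.88
eef_pos: [544.4, 82.9, 112.0]
eef_rot: [-3.137, 0.695, -3.074]
wrist_force: [-12.8, 0.6, -2.8]
finger_gap: 0.5
finger_force: 6.4
```

Call:
jog_arm --rows '[0.2, 0, 0.1, 0, 0, 0, 1, 0, 0, 0, 0, 0, 0, 1]'

```text
clock: 15.05
eef_pos: [545.1, 82.9, 111.9]
eef_rot: [-3.137, 0.692, -3.074]
wrist_force: [-24.1, 1.3, 1.5]
finger_gap: 0.5
finger_force: 12.0
```

Call:
jog_arm --rows '[0.1, 0, 0.1, 0, 0, 0, 1, 0, 0, 0, 0, 0, 0, 1, -0.9, -0.1, -0.5, 0, 0, 0, 1, -0.9, 0, -0.3, 0, 0, 0, 1, -1, 0, 1.4, 0, 0, 0, 1, -1, 0, 1.5, 0, 0, 0, 1, -1, 0, 1.5, 0, 0, 0, 1, -1, 0, 1.5, 0, 0, 0, 1, 0, 0, 0, 0, 0, 0, 1]'

```text
clock: 15.8
eef_pos: [491.4, 82.2, 170.0]
eef_rot: [-3.138, 0.706, -3.074]
wrist_force: [0.3, 0.5, 0.2]
finger_gap: 0.4
finger_force: 0.0
```

```bash
python3 - <<'E'
from t import *
import cv2
print(p,w2bay(p),s['wrist_force'],s['joints'].round(2))
m=manip.camera_model("wrist");i,d=manip.camera("wrist");cv2.imwrite("pics/w3.png",i);np.savez("w2.npz",p=i,d=d,**m)
X,c,u,v=pts('w2.npz');b=w2bay(X)
o=(abs(b[:,1])<30)&(abs(b[:,0])<55)&(b[:,2]>26)&(b[:,2]<75)&(c[:,2]>c[:,0]+40)
print('lever',o.sum(),np.percentile(b[o],[2,50,98],axis=0).round(1).tolist() if o.any() else '')
E
```

```text
[491.394325    82.23737909 170.01005582] [ -7.8233761    1.50456681 125.77199629] [0.27139828 0.52261033 0.19852533] [ 0.11 -0.07  2.2  -0.1   0.3  -1.44]
lever 1251 [[9.6, -15.0, 26.4], [16.8, 1.2, 38.9], [25.1, 17.4, 53.1]]
```

View pics/w3.png

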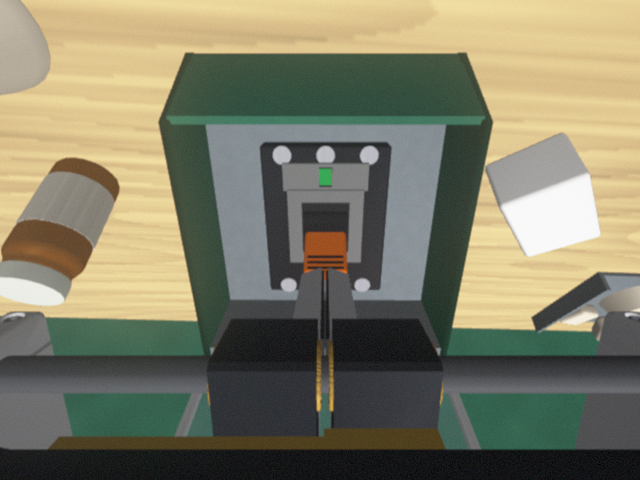

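The flag is green at (325,177), and the lever at (325,253) leans back at the ON stop. Now I'll go back to the handle.

Call:
jog_arm --rows '[-1.8, -0.1, 2.7, 0, 0, 0, 1, -1.8, -0.1, 2.7, 0, 0, 0, 1, -1.8, -0.2, 2.7, 0, 0, 0, 1, -1.7, -0.1, 2.7, 0, 0, 0, 1, -1.7, -0.2, 2.7, 0, 0, 0, 1, 0, 0, 0, 0.064, 0.014, -0.092, 0.7, 0, 0, 0, 0.064, 0.014, -0.092, 0.7, 0, 0, 0, 0.064, 0.014, -0.092, 0.7, 0, 0, 0, 0.064, 0.014, -0.092, 0.7, 0, 0, 0, 0.064, 0.014, -0.092, 0.7, 0, 0, 0, 0.064, 0.014, -0.092, 0.7, 0, 0, 0, 0.064, 0.014, -0.092, 0.7, 0, 0, 0, 0.064, 0.014, -0.092, 0.7, 0, 0, 0, 0.064, 0.014, -0.092, 0.7, 0, 0, 0, 0.064, 0.014, -0.092, 0.7, 0, 0, 0, 0.064, 0.014, -0.092, 0.7, 0, 0, 0, 0.064, 0.014, -0.092, 0.7, 0, 0, 0, 0.064, 0.014, -0.092, 0.7, 0, 0, 0, 0.064, 0.014, -0.092, 0.7]'

```text
clock: 17.43
eef_pos: [403.8, 75.0, 301.2]
eef_rot: [2.619, -0.004, 1.63]
wrist_force: [0.0, -0.2, 0.1]
finger_gap: 28.0
finger_force: 0.0
```

```bash
python3 - <<'E'
from t import *
print(p,w2bay(p),s['eef_rot'],[538,87.4,383]-p,(Ro.from_euler('xyz',[2.615,0,1.636])*R.inv()).as_rotvec())
E
```

```text
[403.75574843  74.99839198 301.19597422] [-1.83770816e+01  1.49214072e-01  2.83345632e+02] [ 2.61886016 -0.00419859  1.63044294] [134.24425157  12.40160802  81.80402578] [-0.0039496  -0.00411457  0.00554894]
```

Call:
jog_arm --rows '[1, 0, 2, 0, 0, 0, 0.7, 2.1, 0.2, 1.6, 0, 0, 0, 0.7, 2.1, 0.2, 1.2, 0, 0, 0, 0.7, 2.1, 0.2, 1.2, 0, 0, 0, 0.7, 2.1, 0.2, 1.1, 0, 0, 0, 0.7, 2, 0.2, 1, 0, 0, 0, 0.7, 2, 0.2, 0.1, 0, 0, 0, 0.7, 0, 0, 0, 0, 0, 0, 0.7, 0, 0, 0, 0, 0, 0, 0.7]'

```text
clock: 18.18
eef_pos: [537.8, 86.9, 382.1]
eef_rot: [2.62, -0.001, 1.635]
wrist_force: [-0.4, -0.2, 0.2]
finger_gap: 28.3
finger_force: 0.0
```

```bash
python3 - <<'E'
from t import *
print(p,w2bay(p),s['eef_rot'],bay2w([134,0,216])-p)
E
```

```text
[537.84203811  86.92963816 382.08955056] [138.62307834   3.07662903 286.10940316] [ 2.62023874e+00 -1.03246319e-03  1.63487592e+00] [ 31.18731035  -0.99086538 -63.02806335]
```

Call:
jog_arm --rows '[0.8, 0, -1.5, 0, 0, 0, 0.7, 0.8, 0, -1.5, 0, 0, 0, 0.7, 0.8, -0.1, -1.5, 0, 0, 0, 0.7, 0.5, 0, -0.9, 0, 0, 0, 0.7, 0.4, 0, -0.8, 0, 0, 0, 0.7, 0, 0, 0, 0, 0, 0, 0.7, 0, 0, 0, 0, 0, 0, 1, 0, 0, 0, 0, 0, 0, 1, 0, 0, 0, 0, 0, 0, 1, 0, 0, 0, 0, 0, 0, 1]'

```text
clock: 19.02
eef_pos: [569.0, 86.0, 321.9]
eef_rot: [2.62, -0.001, 1.635]
wrist_force: [-11.7, -0.7, 1.9]
finger_gap: 9.1
finger_force: 20.0
```

```bash
python3 - <<'E'
import numpy as np
a=np.radians(np.linspace(105.9,198.5,19));P=np.c_[613+161.6*np.cos(a),167+161.6*np.sin(a)]
print(np.c_[P[1:].round(0),(np.diff(P,axis=0)/10).round(1)])
E
```

```text
[[ 5.55e+02  3.18e+02 -1.40e+00 -5.00e-01]
 [ 5.42e+02  3.12e+02 -1.30e+00 -6.00e-01]
 [ 5.29e+02  3.05e+02 -1.30e+00 -7.00e-01]
 [ 5.17e+02  2.97e+02 -1.20e+00 -8.00e-01]
 [ 5.06e+02  2.88e+02 -1.10e+00 -9.00e-01]
 [ 4.95e+02  2.78e+02 -1.00e+00 -1.00e+00]
 [ 4.86e+02  2.67e+02 -9.00e-01 -1.10e+00]
 [ 4.77e+02  2.55e+02 -8.00e-01 -1.20e+00]
 [ 4.70e+02  2.42e+02 -7.00e-01 -1.30e+00]
 [ 4.64e+02  2.29e+02 -6.00e-01 -1.30e+00]
 [ 4.59e+02  2.16e+02 -5.00e-01 -1.40e+00]
 [ 4.55e+02  2.02e+02 -4.00e-01 -1.40e+00]
 [ 4.53e+02  1.87e+02 -2.00e-01 -1.40e+00]
 [ 4.52e+02  1.73e+02 -1.00e-01 -1.40e+00]
 [ 4.52e+02  1.58e+02  0.00e+00 -1.50e+00]
 [ 4.53e+02  1.44e+02  1.00e-01 -1.40e+00]
 [ 4.56e+02  1.30e+02  3.00e-01 -1.40e+00]
 [ 4.60e+02  1.16e+02  4.00e-01 -1.40e+00]]
```

Call:
jog_arm --rows '[-1.4, -0.1, -0.5, 0, 0, 0, 1, -1.3, -0.1, -0.6, 0, 0, 0, 1, -1.3, -0.1, -0.7, 0, 0, 0, 1, -1.2, 0, -0.8, 0, 0, 0, 1, -1.1, -0.1, -0.9, 0, 0, 0, 1, -1, -0.1, -1, 0, 0, 0, 1, 0, 0, 0, 0, 0, 0, 1]'

```text
clock: 19.6
eef_pos: [495.2, 81.1, 276.2]
eef_rot: [2.619, -0.001, 1.635]
wrist_force: [-8.2, 3.0, 3.2]
finger_gap: 9.2
finger_force: 20.0
```

Call:
jog_arm --rows '[-0.9, 0, -1, 0, 0, 0, 1, -0.8, 0, -1.2, 0, 0, 0, 1, -0.7, -0.1, -1.3, 0, 0, 0, 1, -0.6, 0, -1.3, 0, 0, 0, 1, -0.5, 0, -1.4, 0, 0, 0, 1, -0.4, 0, -1.4, 0, 0, 0, 1, 0, 0, 0, 0, 0, 0, 1]'

```text
clock: 20.18
eef_pos: [457.0, 79.4, 199.0]
eef_rot: [2.62, -0.0, 1.635]
wrist_force: [-0.7, -6.4, -3.8]
finger_gap: 9.2
finger_force: 20.0
```

Call:
jog_arm --rows '[-0.3, -0.1, -1.4, 0, 0, 0, 1, -0.1, 0, -1.4, 0, 0, 0, 1, 0, 0, -1.4, 0, 0, 0, 1, 0.1, 0, -1.4, 0, 0, 0, 1, 0.3, 0, -1.4, 0, 0, 0, 1, 0, 0, 0, 0, 0, 0, 1]'

```text
clock: 20.68
eef_pos: [457.8, 79.1, 129.3]
eef_rot: [2.619, -0.001, 1.635]
wrist_force: [0.8, 2.1, -3.2]
finger_gap: 9.3
finger_force: 20.0
```

Call:
jog_arm --rows '[0.3, 0, -0.9, 0, 0, 0, 1, 0.2, 0, -0.5, 0, 0, 0, 1, 0, 0, 0, 0, 0, 0, 1]'

```text
clock: 20.93
eef_pos: [461.7, 79.1, 115.3]
eef_rot: [2.623, -0.001, 1.635]
wrist_force: [-6.0, 4.3, -5.6]
finger_gap: 9.1
finger_force: 20.0
```

Call:
jog_arm --rows '[0.1, 0, -0.3, 0, 0, 0, 1, 0, 0, 0, 0, 0, 0, 1]'

```text
clock: 21.1
eef_pos: [462.7, 79.0, 113.0]
eef_rot: [2.622, -0.001, 1.635]
wrist_force: [-5.2, 2.6, -5.7]
finger_gap: 9.1
finger_force: 20.0
```

Call:
jog_arm --rows '[0.2, 0, -0.3, 0, 0, 0, 1, 0, 0, 0, 0, 0, 0, 1]'

```text
clock: 21.27
eef_pos: [464.5, 78.9, 110.0]
eef_rot: [2.622, -0.001, 1.635]
wrist_force: [-9.6, 0.4, -1.3]
finger_gap: 9.6
finger_force: 20.0
```

Call:
jog_arm --rows '[0.2, 0, -0.3, 0, 0, 0, 1, 0, 0, 0, 0, 0, 0, 1]'

```text
clock: 21.43
eef_pos: [466.3, 78.8, 106.8]
eef_rot: [2.623, -0.001, 1.635]
wrist_force: [-11.3, -0.7, -2.3]
finger_gap: 8.9
finger_force: 20.0
```

```bash
python3 - <<'E'
from t import *
import cv2
print(p,w2bay(p))
for n in('side','scene'):
    i,d=manip.camera(n);np.savez(n+'2.npz',p=i,d=d,**manip.camera_model(n))
    for k in '02':
        X,c,u,v=pts(n+k+'.npz');b=w2bay(X)
        m=(abs(abs(b[:,1])-93)<5)&(b[:,0]<80)&(b[:,0]>-88)&(abs(b[:,2]-70)<20)&(c.min(1)>75)
        print(n,k,m.sum(),np.polyfit(b[m,0],b[m,2],1).round(3))
        f=(abs(b[:,0]+85)<8)&(abs(b[:,1])<98)&(b[:,2]>60)&(c.min(1)>75); print('   edge z',f.sum(),np.median(b[f,2]))
E
```

```text
[466.27855829  78.84932152 106.82921841] [-61.3123258   -0.19439144  83.69890882]
side 0 122 [ 0.    72.603]
   edge z 50 72.70979504620678
side 2 130 [-1.0000e-03  7.2519e+01]
   edge z 41 72.95346912125483
scene 0 185 [2.0000e-03 7.1543e+01]
   edge z 51 72.12303445200725
scene 2 188 [2.0000e-03 7.1512e+01]
   edge z 191 227.35177676322263
```

The flap's depth profile matches the original shut state (slope 0, z≈72). I'll release it and retract.

Call:
jog_arm --rows '[0, 0, 0, 0, 0, 0, 0.5, 0, 0, 0, 0, 0, 0, 0.5, 0, 0, 0, 0, 0, 0, 0.5, 0, 0, 0, 0, 0, 0, 0.5, -0.5, 0, 0.9, 0, 0, 0, 0.5, -0.8, 0, 1.4, 0, 0, 0, 0.5, -1, 0, 1.8, 0, 0, 0, 0.5, -1.2, 0, 2, 0, 0, 0, 0.5, -1.2, 0, 2, 0, 0, 0, 0.5, -1, 0, 2, 0, 0, 0, 0.5, 0, 0, 2, 0, 0, 0, 0.5, 0, 0, 2, 0, 0, 0, 0.5, 0, 0, 0, 0, 0, 0, 0.5]'

```text
clock: 22.62
eef_pos: [412.1, 79.1, 253.0]
eef_rot: [2.612, -0.001, 1.635]
wrist_force: [0.8, 1.6, 1.6]
finger_gap: 47.0
finger_force: 0.0
```

```bash
python3 - <<'E'
from t import *
import cv2
print(p,w2bay(p),s['wrist_force'])
for n in('side','scene'):
    i,d=manip.camera(n);np.savez(n+'3.npz',p=i,d=d,**manip.camera_model(n))
    for k in '03':
        X,c,u,v=pts(n+k+'.npz');b=w2bay(X)
        m=(abs(abs(b[:,1])-93)<5)&(b[:,0]<80)&(b[:,0]>-88)&(abs(b[:,2]-70)<20)&(c.min(1)>75)
        h=(abs(b[:,0]+63)<25)&(abs(b[:,1])<60)&(b[:,2]>90)&(b[:,2]<125)
        print(n,k,m.sum(),np.polyfit(b[m,0],b[m,2],1).round(3),'handle',np.median(b[h],0).round(1))
i,d=manip.camera("wrist");cv2.imwrite("pics/w4.png",i)
E
```

```text
[412.07439009  79.13919914 252.96341804] [-35.06528311   3.72379857 237.28641065] [0.83885241 1.60290764 1.55625928]
side 0 122 [ 0.    72.603] handle [-58.9   3.7 104.5]
side 3 124 [ 0.    72.566] handle [-59.    4.1 104.4]
scene 0 185 [2.0000e-03 7.1543e+01] handle [-58.4  -5.5 103.9]
scene 3 184 [ 0.    71.598] handle [-58.5  -7.  104. ]
```

View pics/w4.png

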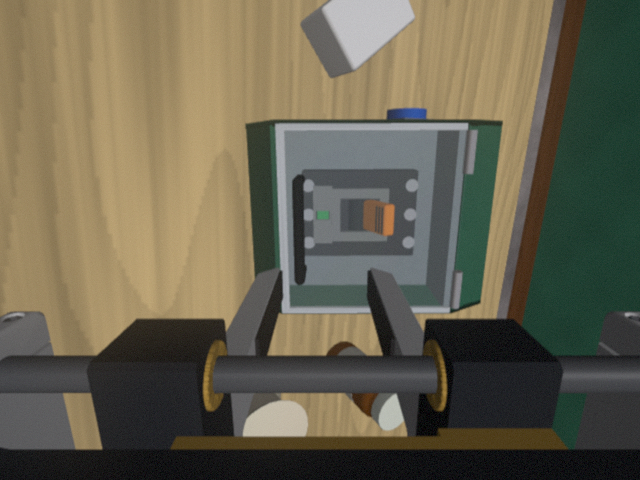

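The flap is shut, the flag is green at (323,215), the lever is ON at (380,217), and the robot is clear of everything.

```bash
python3 -c "
from cell import manip
print(manip.sign_off())"
```

```text
the job is handed in; nothing more can be done
None
```

I opened the flap fully, pushed the lever to the OFF stop (flag turned green), threw it to the ON stop, shut the flap again, and handed the job in at about 23 s of the 67 s allowed; I saw no contact with the other things on the bench.

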